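# Swing the heavy inspection head over the circuit board

### The arm

A 6-joint arm with a two-finger parallel gripper is mounted at the origin on the work surface. World frame = base frame: x ahead of the robot, y to its left, z up, the work surface at z = 0. Lengths are in m, angles in rad, forces in N, time in s.
With the tool pointing down it reaches from about 0.35 to 0.95 m from the base axis. Payload 17.4 kg.
Tool frame: the origin (TCP) lies at the very end of the fingers, on their centre line; the grasp point (between the pads) lies 19 mm behind it; z points along the fingers, y is the line along which they close (so a half turn about z gives the same grasp; the last joint's range is limited). The gripper opens to 93 mm and grips with 3 to 60 N. Pads are 15 mm wide; open, the fingers measure 128 mm over their backs; the gripper's body (75 mm by 188 mm) begins 65 mm behind the grasp point.
Start: joints at [1.097, 0.116, 1.442, -0, 1.584, -0.038], TCP at [0.285, 0.612, 0.219] pointing down, gripper open.
Joint ranges: [-2.83, 2.83], [-0.83, 2.19], [0.07, 2.5], [-1.14, 4.28], [0.01, 3], [-2.97, 2.97]. Speed limits (rad/s): [1.89, 1.89, 2.22, 3.14, 3.14, 3.14].

### API

Orientations are given as a unit quaternion [w, x, y, z].
In Python, from rig import env, get_image gives the robot as it stands.
- The arm moves only by the shell command python3 -m inch 'ROWS' [OPENING] [FORCE]. ROWS is JSON, a list of rows, each an object with "xyz": the shift along the tool's x, y, z in units of 0.12 m (1.0 is 0.12 m), a list of three; "roll": the turn about the tool's z in units of 180 degrees (1.0 is 180 degrees). In form: [{"xyz": [x, y, z], "roll": roll}, ...]. A call has 1 to 20 rows; each row shifts and turns the commanded pose from where the row before left it, along the tool's axes as they then stand; what a row does not reach is not made up. A row lasts 1/10 s, in which the tool goes at most 50 mm and 8.59 degrees, less where a joint would pass 70% of its speed; a pose out of reach is approached as far as the arm can. A call with a number of a shift or a turn outside -1 to 1 is refused whole. A call with a gripper value outside its range is refused whole. OPENING is the opening, from -1 (shut) to 1 (fully open), set as the call begins (- or left out, the last holds). The fingers move at their own pace and stop on an object; FORCE is the grip in N (left out, the last holds). Time passes only in rows, so rows that do not move let the fingers close. It gives the time, the measured TCP pose, the force, the opening and the grip force at its end, in the units of the state.
- env.observe(): the state, without advancing time (a new reading comes with each control period).
- get_image(name): name is "scene" or "top" or "wrist"; returns a dict with "image" (420x560x3 uint8, red, green, blue), "camera_matrix" (3x3 intrinsics, pixels), "cam_to_world" (4x4, takes a point from camera to world coordinates); the wrist camera has in their place "T_tool_cam" (4x4, takes a point from camera to tool coordinates, whose origin is the TCP and whose axes are the flange's). Camera axes: x right, y down, z forward; pixel columns grow to the right and rows downward; lengths in m; the calibration is good to about 2 mm. A picture is of the moment at which its call begins: read the wrist's pose just before it. There is no depth.
- env.sign_off(): hands the job in; it is judged then, once.
The state is a dict: "t": time; "qpos": joint angles; "dq": joint speeds; "joint_torque": joint torques, N m; "eef_pos": TCP position; "eef_rot": TCP orientation; "force": force on the tool from outside, world axes, zero at the start; "wrist_torque": the same for the moment, N m; "gripper_width": finger opening in m; "gripper_force": force on a finger pad.
Only numpy, scipy, OpenCV 4.12 (cv2) and the standard library are available. Lean on these libraries where they do the work, as an engineer would, in place of code of your own. Each camera call takes 0.05 s, during which the arm holds its last target. There are 200 camera calls.

### The job

The heavy inspection head swings almost without friction on its post at the back of the bench and has no brake and no handle. Push it gently by the black sprung bumper pads along its two sides, only sideways and never from above, until its lens is centred over the circuit board in the low jig, bring it to a full stop there, and let go: it must stay at rest over the board by itself for about six seconds, untouched, before you finish. Never touch its clear cover (top and front), do not shove it hard or fast, do not let it run into its end stops, and leave the other things on the bench where they are.

Things in the scene. Friction and masses are not known exactly. Their poses are not given: they have to be found in the camera images.
- boom (a joint): Angle of the boom on its upright axis relative to the stand, rad. 0: points along the stand's -x (to the robot); positive: head to the robot's right (-y), where it starts at rest; negative: left. End stops at -0.95 and 0.95; keep within 0.88 and slower than 0.9 rad/s. Bearing: 0.025 N m s/rad viscous, 0.0005 N m dry friction, so it coasts for many seconds.
- head: White box, 150 mm wide, 87 to 177 mm high, 200 to 410 mm out from the boom's axis; too wide to grasp. Origin: under the lens centre at z = 0; the axis lies 330 mm from it along +x; -x points out along the boom, +y to its left side. Boom and head: nominally 3.4 kg, 0.30 kg m2 about the axis (head's mass varies by 30 % per run). Over 12 N between robot and head is a slam.
- bumper_left: Black rubber pad along the head's left (+y) side: 215 mm long, 42 mm thick, 87 to 173 mm above the bench. Origin: its centre. Outer face 120 mm from the boom's centre line. On springs, 80 N/m, hardly damped, slides 32 mm into the head: a boom that runs into a still finger bounces back. Press it to send the head right or to brake a swing to the left.
- bumper_right: The same pad on the head's right (-y) side, outer face 120 mm from the centre line, 80 N/m, 32 mm travel. Push against it to send the head to the left.
- glass: Clear cover on the top (184 mm high and 168 mm wide on the head, 191 mm on the neck by the post) and front end (415 mm from the axis, 150 mm wide) of the head. Must not be touched. With the fingertips 20 to 40 mm below the bumper's upper edge the gripper's body stays above it. Origin and axes as those of the head.
- board_center (a point): The spot over which the lens must stop: the square black chip on the circuit board, at 33 mm height; the boom's axis lies 330 mm from it along its +x. It is left of the boom's start. The green board, 170 x 110 mm, lies in a fixed aluminium jig, 200 x 150 mm, 38 mm high, on a bar that points to the post. The head passes freely above it.
- spray_can: Bystander: orange spray can, 54 mm across, 170 mm tall, standing on the left of the bench. Origin: centre of its underside.
- multimeter: Bystander: red hand multimeter lying on its back, 160 x 80 x 35 mm. Origin: centre of its underside.
- solder_reel: Bystander: metal solder reel standing on its flange, 60 mm across, 40 mm tall. Origin: centre of its underside.
- screwdriver: Bystander: screwdriver about 200 mm long, lying on the left of the bench. Origin under its middle.
- parts_tray: Bystander: grey divided parts tray, 120 x 90 x 30 mm, under the boom's path. Origin: centre of its underside.
- driver_cup: Bystander: dark metal cup with screwdriver handles standing in it, 84 mm across, 180 mm tall, on the right. Origin: centre of its underside.

How it is judged:
By the outcome, as a careful person would: the job done as asked, in the order asked, and still so for the second after the job is handed in, with the robot touching nothing.
It also fails if it takes over 48 s, if anything falls off the work surface, if the arm or the gripper's body presses on something with over 40 N, if the wrist force passes 120 N, or if a joint passes its speed limit or range.

## Working session

There is one attempt and no reset: what is moved stays moved. The work goes in short steps, Python scripts to look and compute and a shell command to move; the robot and the scene stay as the last step left them, time stands still between calls to the robot, and variables do not carry over. Pictures are saved under pics/ and viewed, at most 10 in all, crops included, and the job is handed in when it is done.

```bash
mkdir -p pics; ls; python3 - <<'E'
from rig import env,get_image
import cv2,numpy as np
s=env.observe();print(s['t'],s['eef_pos'],s['eef_rot'],s['gripper_width'])
for n in('top','scene'):
    d=get_image(n);cv2.imwrite(f'pics/{n}0.png',d['image'][:,:,::-1])
    print(n,np.round(d['camera_matrix'],1).tolist(),np.round(d['cam_to_world'],4).tolist())
E
```

```text
pics
0.0 [0.28486132 0.61173793 0.21787317] [-1.39161594e-04  2.16163334e-01  9.76357041e-01 -5.68214916e-04] 0.09288714477673204
top [[483.2, 0.0, 279.4], [0.0, 483.2, 203.5], [0.0, 0.0, 1.0]] [[-0.0394, -0.9754, 0.2168, 0.2584], [-0.9992, 0.0385, -0.0084, 0.032], [-0.0002, -0.2169, -0.9762, 1.5825], [0.0, 0.0, 0.0, 1.0]]
scene [[532.6, 0.0, 290.5], [0.0, 532.6, 219.6], [0.0, 0.0, 1.0]] [[-0.8291, -0.5282, 0.1835, 0.2567], [-0.5591, 0.7822, -0.2749, 0.4582], [0.0016, -0.3306, -0.9438, 1.6902], [0.0, 0.0, 0.0, 1.0]]
```

View pics/top0.png

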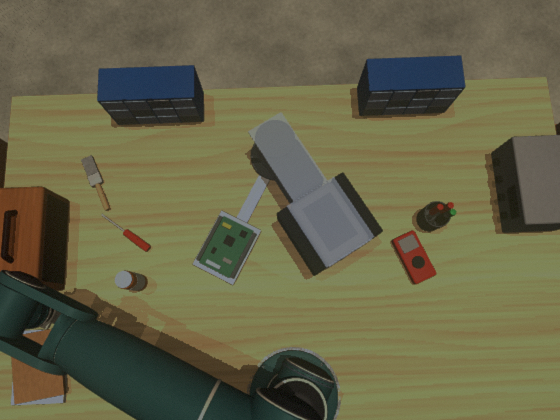

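View pics/scene0.png

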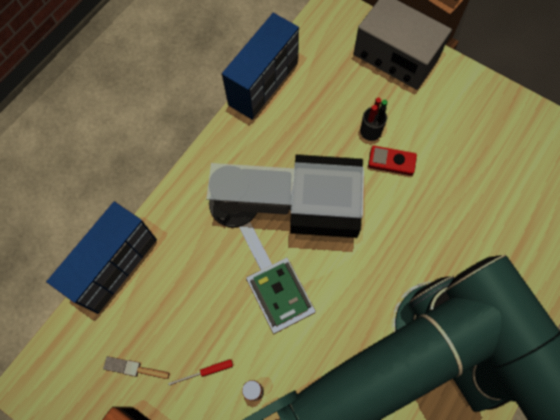

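Top view: the head sits right of the board, with its window centre near (331,213). The chip is near (229,241), the multimeter near (413,257), the cup near (433,217) and the can near (130,281). I'll enlarge this to read the pixels more closely.

```bash
python3 - <<'E'
import cv2
a=cv2.imread('pics/top0.png')[105:295,185:455]
b=cv2.imread('pics/scene0.png')[145:340,200:420]
cv2.imwrite('pics/c1.png',cv2.resize(a,None,fx=2.96,fy=2.96,interpolation=2))
cv2.imwrite('pics/c2.png',cv2.resize(b,None,fx=3,fy=3,interpolation=2))
E
```

```text
(no output)
```

View pics/c1.png

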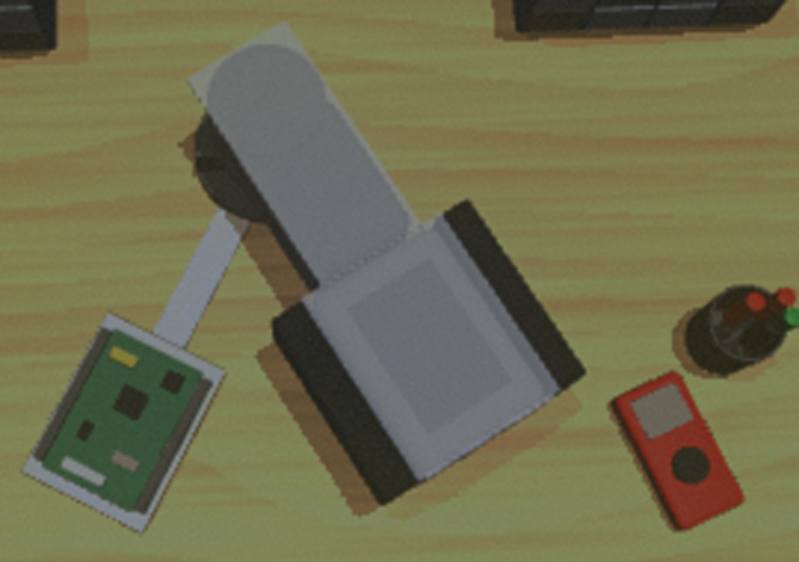

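View pics/c2.png

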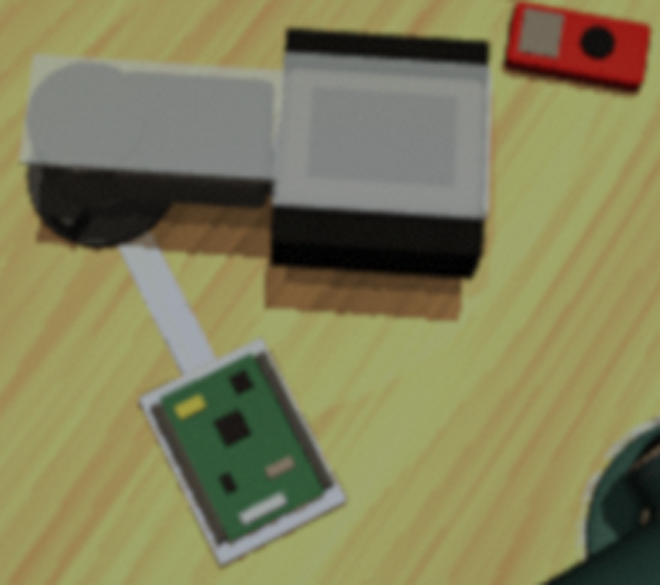

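```bash
cat > h.py <<'E'
import numpy as np
K={'t':(483.2,279.4,203.5),'s':(532.6,290.5,219.6)}
C={'t':np.array([[-0.0394,-0.9754,0.2168,0.2584],[-0.9992,0.0385,-0.0084,0.032],[-0.0002,-0.2169,-0.9762,1.5825]]),
's':np.array([[-0.8291,-0.5282,0.1835,0.2567],[-0.5591,0.7822,-0.2749,0.4582],[0.0016,-0.3306,-0.9438,1.6902]])}
def P(c,u,v,z):
    f,a,b=K[c];d=C[c][:,:3]@[(u-a)/f,(v-b)/f,1];o=C[c][:,3]
    return (o+d*(z-o[2])/d[2])[:2]
c1=lambda u,v,z:P('t',185+u/2.96,105+v/2.96,z)
c2=lambda u,v,z:P('s',200+u/3,145+v/3,z)
E
python3 - <<'E'
from h import *
r=lambda *a:print(*[np.round(x,4) if not isinstance(x,str) else x for x in a])
r('chip',c1(131,401,.033),c2(232,428,.033))
r('axis',c1(267,103,.191),c2(85,117,.191))
r('bar far, near mid',c1(235,222,.02),c1(170,338,.02),c2(138,243,.02),c2(199,365,.02))
r('Rpad outer back/front',c1(468,201,.173),c1(585,372,.173),c2(287,29,.173),c2(489,41,.173))
r('Rpad inner?',c1(435,222,.184),c1(558,393,.184))
r('Lpad outer back/front bottom',c2(272,267,.087),c2(475,276,.087),c1(272,322,.173),c1(382,503,.173))
r('glass front corners',c1(558,393,.184),c1(420,480,.184),c1(303,290,.184))
r('jig corners',c1(110,314,.038),c1(225,374,.038),c1(141,532,.038),c1(24,470,.038))
r('multim',c1(677,372,.035),c1(745,497,.035),c1(683,530,.035),c1(612,402,.035))
r('cup',c1(712,352,0.0),'can',P('t',124,279,.17),P('t',140,284,0))
E
```

```text
chip [0.4867 0.1853] [0.4861 0.1874]
axis [0.7661 0.025 ] [0.7699 0.0323]
bar far, near mid [0.6879 0.0656] [0.5574 0.1421] [0.6909 0.0727] [0.5561 0.1486]
Rpad outer back/front [ 0.6587 -0.1768] [ 0.4773 -0.2813] [ 0.6595 -0.1727] [ 0.4762 -0.2797]
Rpad inner? [ 0.6349 -0.1403] [ 0.4558 -0.2505]
Lpad outer back/front bottom [0.541  0.0309] [ 0.3586 -0.0803] [0.5404 0.0286] [ 0.3559 -0.072 ]
glass front corners [ 0.4558 -0.2505] [ 0.3759 -0.1093] [ 0.5697 -0.0037]
jig corners [0.5835 0.2063] [0.5116 0.0817] [0.3448 0.1766] [0.4157 0.3012]
multim [ 0.4948 -0.4126] [ 0.3565 -0.472 ] [ 0.3242 -0.402 ] [ 0.4646 -0.3385]
cup [ 0.5212 -0.4642] can [0.3662 0.4781] [0.3611 0.4795]
```

```bash
python3 -m inch '[{"xyz":[0,0,-0.12],"roll":-0.046},{"xyz":[0,0,-0.12],"roll":-0.046},{"xyz":[0,0,-0.12],"roll":-0.046},{"xyz":[-0.13,-0.37,0],"roll":0},{"xyz":[-0.13,-0.37,0],"roll":0},{"xyz":[-0.13,-0.37,0],"roll":0},{"xyz":[-0.13,-0.37,0],"roll":0},{"xyz":[-0.13,-0.37,0],"roll":0},{"xyz":[-0.13,-0.37,0],"roll":0},{"xyz":[-0.13,-0.37,0],"roll":0},{"xyz":[-0.13,-0.37,0],"roll":0},{"xyz":[-0.13,-0.37,0],"roll":0},{"xyz":[-0.13,-0.37,0],"roll":0},{"xyz":[-0.13,-0.37,0],"roll":0},{"xyz":[-0.13,-0.37,0],"roll":0},{"xyz":[-0.13,-0.37,0],"roll":0},{"xyz":[-0.13,-0.37,0],"roll":0}]' -1
```

```text
t: 1.8
eef_pos: [0.502, -0.0122, 0.2618]
eef_rot: [0.0, 0.001, 1.0, -0.0]
force: [0.7, 0.4, -0.0]
gripper_width: 0.0006
gripper_force: 0.0
```

```bash
python3 -m inch '[{"xyz":[-0.12,-0.345,0],"roll":0},{"xyz":[-0.12,-0.345,0],"roll":0},{"xyz":[-0.12,-0.345,0],"roll":0},{"xyz":[-0.12,-0.345,0],"roll":0},{"xyz":[-0.12,-0.345,0],"roll":0},{"xyz":[-0.12,-0.345,0],"roll":0},{"xyz":[-0.12,-0.345,0],"roll":0},{"xyz":[0,0,0],"roll":0},{"xyz":[0,0,0.33],"roll":0},{"xyz":[0,0,0.33],"roll":0},{"xyz":[0,0,0.33],"roll":0},{"xyz":[0,0,0],"roll":0},{"xyz":[0,0,0],"roll":0}]'; python3 - <<'E'
from rig import env,get_image
import cv2
d=get_image('top');cv2.imwrite('pics/t2.png',cv2.resize(d['image'][105:295,185:455,::-1],None,fx=2.96,fy=2.96,interpolation=2))
s=env.observe();print(s['t'],s['eef_pos'],s['force'])
E
```

```text
t: 3.1
eef_pos: [0.6021, -0.2999, 0.1439]
eef_rot: [-0.0, 0.001, 1.0, 0.0]
force: [0.6, 0.8, 0.6]
gripper_width: 0.0007
gripper_force: 0.0
3.15 [ 0.60268506 -0.30023456  0.14541254] [-0.36436162  0.39254094  0.66630731]
```

View pics/t2.png

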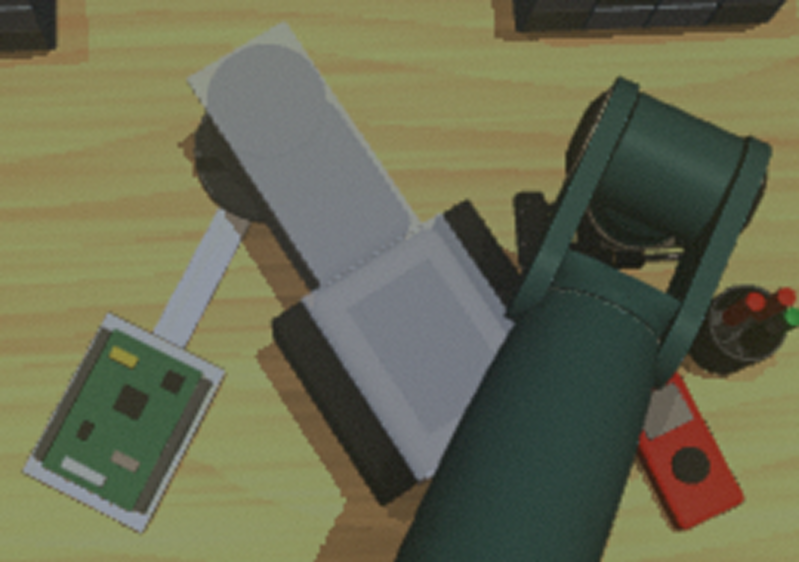

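```bash
cat > ang.py <<'E'
import cv2,numpy as np,sys
from h import *
from scipy.optimize import minimize_scalar
AX=np.array([.772,.027]);PHI0=np.arctan2(-.502,-.865)
ref={k:cv2.GaussianBlur(cv2.imread(f'pics/{n}0.png'),(3,3),0).astype(np.float32) for k,n in(('t','top'),('s','scene'))}
r,l=np.meshgrid(np.arange(-.05,.44,.003),np.arange(-.14,.14,.003))
z=np.where(r>.2,.184,.191);m=(abs(l)<.125)
def samp(c,img,phi):
    x=AX[0]+r*np.cos(phi)-l*np.sin(phi);y=AX[1]+r*np.sin(phi)+l*np.cos(phi)
    p=np.stack([x,y,z],-1)-C[c][:,3];q=p@C[c][:,:3];f,a,b=K[c]
    return cv2.remap(img,(f*q[...,0]/q[...,2]+a).astype(np.float32),(f*q[...,1]/q[...,2]+b).astype(np.float32),1)
REF={c:samp(c,ref[c],PHI0) for c in ref}
def angle(c,img,lo=-1.4,hi=.3):
    img=cv2.GaussianBlur(img[:,:,::-1],(3,3),0).astype(np.float32)
    f=lambda d:np.minimum(abs(samp(c,img,PHI0+d)-REF[c]).sum(-1),60)[m].mean()
    g=np.arange(lo,hi,.02);b=g[np.argmin([f(x) for x in g])]
    o=minimize_scalar(f,bounds=(b-.03,b+.03),method='bounded',options={'xatol':1e-4});return o.x,o.fun
if __name__=='__main__':   # args: number of image pairs
    from rig import env,get_image
    T=[];A={'t':[],'s':[]}
    for i in range(int(sys.argv[1])):
        for c,n in(('t','top'),('s','scene')):
            t=env.observe()['t'];im=get_image(n)['image'];A[c].append((t,*angle(c,im)))
    cv2.imwrite('pics/last.png',im[:,:,::-1])
    for c in A:
        a=np.array(A[c]);print(c,np.round(a,4).tolist(),'rate',np.polyfit(a[:,0],a[:,1],1)[0].round(4) if len(a)>1 else '')
    s=env.observe();print(s['t'],s['eef_pos'],s['force'].round(2))
E
time python3 ang.py 1
python3 -m inch '[{"xyz":[0.0293,0.0504,0],"roll":0},{"xyz":[0.0293,0.0504,0],"roll":0},{"xyz":[0.0293,0.0504,0],"roll":0},{"xyz":[0.0293,0.0504,0],"roll":0},{"xyz":[0.0293,0.0504,0],"roll":0},{"xyz":[0.013,0.0224,0],"roll":0},{"xyz":[0.013,0.0224,0],"roll":0},{"xyz":[0.013,0.0224,0],"roll":0},{"xyz":[0.013,0.0224,0],"roll":0},{"xyz":[0.013,0.0224,0],"roll":0},{"xyz":[0.013,0.0224,0],"roll":0}]'; python3 ang.py 1
```

```text
t [[3.15, -0.0023, 38.4838]] rate 
s [[3.2, -0.0042, 49.6004]] rate 
3.25 [ 0.60294902 -0.30051156  0.14601221] [-0.53  1.12  0.07]
t: 4.35
eef_pos: [0.5751, -0.2536, 0.143]
eef_rot: [-0.0, 0.001, 1.0, 0.0]
force: [1.3, -0.5, 0.7]
gripper_width: 0.0003
gripper_force: 0.0
t [[4.35, -0.0024, 34.694]] rate 
s [[4.4, -0.0034, 48.8102]] rate 
4.45 [ 0.57511408 -0.25353746  0.14307146] [-1.15  0.15 -0.49]
real	0m3.588s
user	0m1.603s
sys	0m0.123s
```

```bash
python3 -m inch '[{"xyz":[0.013,0.0224,0],"roll":0},{"xyz":[0.013,0.0224,0],"roll":0},{"xyz":[0.013,0.0224,0],"roll":0},{"xyz":[0.013,0.0224,0],"roll":0},{"xyz":[0.013,0.0224,0],"roll":0},{"xyz":[0.013,0.0224,0],"roll":0},{"xyz":[0.013,0.0224,0],"roll":0},{"xyz":[0.013,0.0224,0],"roll":0},{"xyz":[0.013,0.0224,0],"roll":0},{"xyz":[0.013,0.0224,0],"roll":0},{"xyz":[0.013,0.0224,0],"roll":0},{"xyz":[0.013,0.0224,0],"roll":0}]'; python3 ang.py 2
```

```text
t: 5.65
eef_pos: [0.5565, -0.2213, 0.143]
eef_rot: [0.0, 0.001, 1.0, -0.0]
force: [0.2, 0.4, 0.1]
gripper_width: 0.0005
gripper_force: 0.0
t [[5.65, -0.1387, 33.5287], [5.75, -0.157, 33.3444]] rate -0.1826
s [[5.7, -0.1492, 49.3504], [5.8, -0.1663, 49.6595]] rate -0.1711
5.85 [ 0.55662001 -0.22146286  0.14309464] [-0.54  0.09  0.28]
```

```bash
python3 -m inch '[{"xyz":[0,0,-0.33],"roll":0},{"xyz":[0,0,-0.33],"roll":0},{"xyz":[0,0,-0.33],"roll":0},{"xyz":[0,0.1,0],"roll":0},{"xyz":[0,0.39,0],"roll":0},{"xyz":[0,0.39,0],"roll":0},{"xyz":[0,0.39,0],"roll":0},{"xyz":[0,0.39,0],"roll":0},{"xyz":[0,0.39,0],"roll":0},{"xyz":[0,0.39,0],"roll":0},{"xyz":[0,0.39,0],"roll":0},{"xyz":[0,0.39,0],"roll":0},{"xyz":[0,0.39,0],"roll":0},{"xyz":[0,0.39,0],"roll":0},{"xyz":[0,0.2,0],"roll":0},{"xyz":[0,0,0.33],"roll":0},{"xyz":[0,0,0.33],"roll":0},{"xyz":[0,0,0.33],"roll":0}]'; python3 ang.py 2
```

```text
t: 7.65
eef_pos: [0.5573, 0.2829, 0.141]
eef_rot: [-0.0, 0.001, 1.0, -0.0]
force: [1.4, -1.0, -0.0]
gripper_width: 0.0004
gripper_force: 0.0
t [[7.65, -0.4582, 29.4431], [7.75, -0.4725, 29.4336]] rate -0.1428
s [[7.7, -0.4648, 51.3929], [7.8, -0.4786, 51.5793]] rate -0.1372
7.85 [0.55769317 0.28252334 0.14361427] [ 0.32 -0.13  0.58]
```

```bash
python3 -m inch '[{"xyz":[0,0,0],"roll":0},{"xyz":[0,0,0],"roll":0},{"xyz":[0,0,0],"roll":0},{"xyz":[0,0,0],"roll":0},{"xyz":[0,0,0],"roll":0},{"xyz":[0,0,0],"roll":0},{"xyz":[0,0,0],"roll":0},{"xyz":[0,0,0],"roll":0},{"xyz":[0,0,0],"roll":0},{"xyz":[0,0,0],"roll":0},{"xyz":[0,0,0],"roll":0},{"xyz":[0,0,0],"roll":0},{"xyz":[0,0,0],"roll":0},{"xyz":[0,0,0],"roll":0},{"xyz":[0,0,0],"roll":0},{"xyz":[0,0,0],"roll":0},{"xyz":[0,0,0],"roll":0},{"xyz":[0,0,0],"roll":0},{"xyz":[0,0,0],"roll":0},{"xyz":[0,0,0],"roll":0}]'; python3 ang.py 2
```

```text
t: 9.85
eef_pos: [0.5577, 0.2825, 0.143]
eef_rot: [-0.0, 0.001, 1.0, -0.0]
force: [-0.4, 0.1, 0.2]
gripper_width: 0.0004
gripper_force: 0.0
t [[9.85, -0.7239, 29.3237], [9.95, -0.7348, 29.2906]] rate -0.1088
s [[9.9, -0.7361, 52.2838], [10.0, -0.7462, 52.3485]] rate -0.1017
10.05 [0.55773149 0.28249816 0.14301113] [-0.03 -0.46 -0.08]
```

```bash
python3 -m inch '[{"xyz":[0,0,0],"roll":0},{"xyz":[0,0,0],"roll":0},{"xyz":[0,0,0],"roll":0},{"xyz":[0,0,0],"roll":0},{"xyz":[0,0,0],"roll":0},{"xyz":[0,0,0],"roll":0},{"xyz":[0,0,0],"roll":0},{"xyz":[0,0,0],"roll":0},{"xyz":[0,0,0],"roll":0},{"xyz":[0,0,0],"roll":0},{"xyz":[0,0,0],"roll":0},{"xyz":[0,0,0],"roll":0},{"xyz":[0,0,0],"roll":0},{"xyz":[0,0,0],"roll":0}]'; python3 ang.py 2
```

```text
t: 11.45
eef_pos: [0.5578, 0.2825, 0.143]
eef_rot: [0.0, 0.001, 1.0, -0.0]
force: [-1.2, -0.6, 0.7]
gripper_width: 0.0006
gripper_force: 0.0
t [[11.45, -0.8674, 31.2486], [11.55, -0.8756, 31.4]] rate -0.0819
s [[11.5, -0.8945, 52.046], [11.6, -0.9032, 51.9794]] rate -0.0872
11.65 [0.55775563 0.28252567 0.14305321] [-0.07  0.49 -0.02]
```

View pics/last.png

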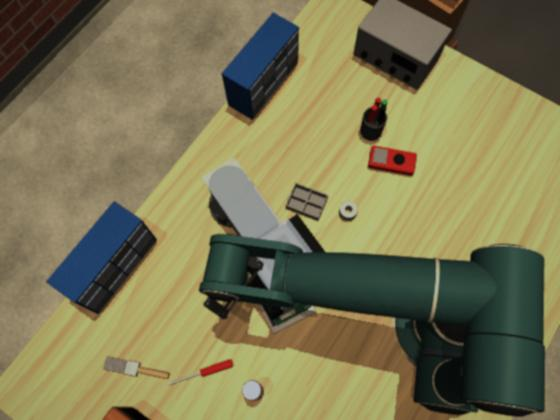

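Scene view: the arm hides part of the head. The tray and reel are now uncovered and undisturbed. I'll start the braking retreat.

```bash
python3 -m inch '[{"xyz":[0,0,0],"roll":0},{"xyz":[0,0,0],"roll":0},{"xyz":[-0.0044,0.0082,0],"roll":0},{"xyz":[-0.0044,0.0082,0],"roll":0},{"xyz":[-0.0044,0.0082,0],"roll":0},{"xyz":[-0.0044,0.0082,0],"roll":0},{"xyz":[-0.0044,0.0082,0],"roll":0},{"xyz":[-0.0044,0.0082,0],"roll":0},{"xyz":[-0.0044,0.0082,0],"roll":0},{"xyz":[-0.0044,0.0082,0],"roll":0},{"xyz":[-0.0044,0.0082,0],"roll":0},{"xyz":[-0.0044,0.0082,0],"roll":0},{"xyz":[-0.0044,0.0082,0],"roll":0},{"xyz":[-0.0044,0.0082,0],"roll":0},{"xyz":[-0.0044,0.0082,0],"roll":0},{"xyz":[-0.0044,0.0082,0],"roll":0},{"xyz":[-0.0044,0.0082,0],"roll":0},{"xyz":[-0.0044,0.0082,0],"roll":0},{"xyz":[-0.0044,0.0082,0],"roll":0},{"xyz":[-0.0044,0.0082,0],"roll":0}]'; python3 -m inch '[{"xyz":[-0.0044,0.0082,0],"roll":0},{"xyz":[-0.0044,0.0082,0],"roll":0},{"xyz":[-0.0044,0.0082,0],"roll":0},{"xyz":[-0.0044,0.0082,0],"roll":0},{"xyz":[-0.0044,0.0082,0],"roll":0},{"xyz":[-0.0044,0.0082,0],"roll":0},{"xyz":[-0.0044,0.0082,0],"roll":0}]'; python3 ang.py 2
```

```text
t: 13.65
eef_pos: [0.5673, 0.3003, 0.143]
eef_rot: [-0.0, 0.001, 1.0, -0.0]
force: [-0.7, -0.5, -0.8]
gripper_width: 0.0005
gripper_force: 0.0
t: 14.35
eef_pos: [0.571, 0.3072, 0.143]
eef_rot: [-0.0, 0.001, 1.0, 0.0]
force: [0.7, -0.2, 0.7]
gripper_width: 0.0005
gripper_force: 0.0
t [[14.35, -1.0113, 34.9787], [14.45, -1.0113, 34.9899]] rate -0.0
s [[14.4, -1.0479, 53.1205], [14.5, -1.0484, 53.1064]] rate -0.0053
14.55 [0.57099029 0.30708304 0.14303678] [-1.    0.16  0.36]
```

```bash
python3 -m inch '[{"xyz":[-0.06,0.11,0],"roll":0},{"xyz":[-0.1,0.2,0],"roll":0},{"xyz":[0,0.2,-0.2],"roll":0},{"xyz":[0,0.2,-0.33],"roll":0},{"xyz":[0.1,0.3,-0.2],"roll":0},{"xyz":[0.2,0.3,0],"roll":0},{"xyz":[0.2,0.3,0],"roll":0},{"xyz":[0.2,0.3,0],"roll":0},{"xyz":[0.2,0.3,0],"roll":0}]'; python3 ang.py 3; python3 - <<'E'
import cv2
from rig import get_image
cv2.imwrite('pics/c3.png',cv2.resize(get_image('top')['image'][105:295,165:435,::-1],None,fx=2.96,fy=2.96,interpolation=2))
E
```

```text
t: 15.45
eef_pos: [0.4817, 0.5747, 0.2306]
eef_rot: [0.0, 0.001, 1.0, 0.0]
force: [-0.3, -0.2, -1.0]
gripper_width: 0.0004
gripper_force: 0.0
t [[15.45, -1.0494, 25.6954], [15.55, -1.0495, 25.546], [15.65, -1.0496, 25.7751]] rate -0.001
s [[15.5, -1.049, 25.0971], [15.6, -1.049, 25.5937], [15.7, -1.0492, 25.9222]] rate -0.0008
15.75 [0.48334655 0.57226704 0.23050449] [ 0.56 -1.14 -0.03]
```

View pics/c3.png

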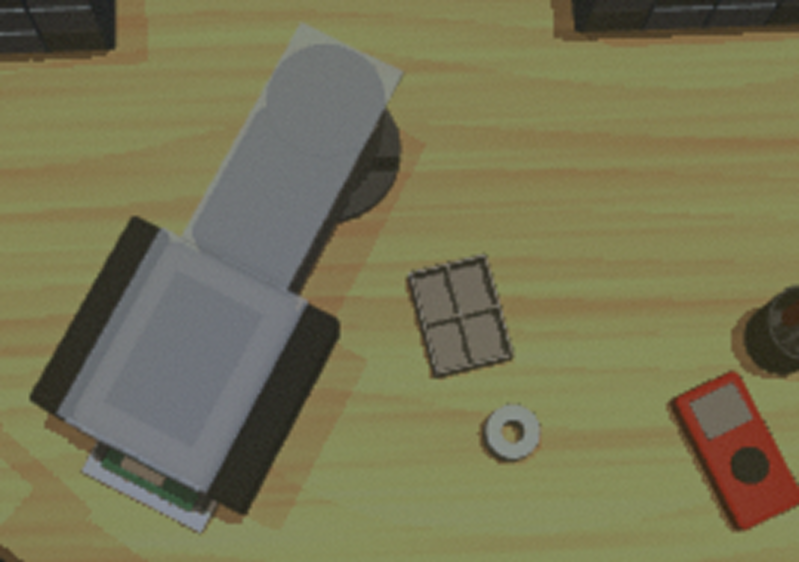

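```bash
python3 - <<'E'
from h import *
c3=lambda u,v,z:P('t',165+u/2.96,105+v/2.96,z)
def b(p,q):d=q-p;return np.degrees(np.arctan2(d[1],-d[0])).round(2)
L0,L1=c3(135,217,.173),c3(31,398,.173);R0,R1=c3(339,322,.173),c3(245,516,.173)
print(L0,L1,R0,R1,'bearings',b(L0,L1),b(R0,R1),np.linalg.norm(L1-L0),np.linalg.norm(R1-R0))
c=(L0+L1+R0+R1)/4;print('centre',c)
# window edges at z=.18
w=[c3(180,262,.18),c3(266,318,.18),c3(192,446,.18),c3(105,392,.18)];print('win',b(w[0],w[3]),b(w[1],w[2]))
n=[c3(272,103,.191),c3(194,226,.191),c3(385,108,.191),c3(292,290,.191)];print('neck',b(n[0],n[1]),b(n[2],n[3]))
chip=np.array([.4865,.1863])
for ax in([.772,.027],[.770,.030],[.7735,.0235]):
    ax=np.array(ax);print(ax,'head',b(ax,c),'chip',b(ax,chip),np.linalg.norm(chip-ax),np.linalg.norm(c-ax))
import ang,cv2
from scipy.optimize import minimize
I={'t':'c3'}
from rig import get_image
im={k:cv2.GaussianBlur(get_image(v)['image'][:,:,::-1],(3,3),0).astype(np.float32) for k,v in(('t','top'),('s','scene'))}
def f(p):
    ang.AX=np.array(p[:2])/100;s=0
    for c in'ts':
        s+=np.minimum(abs(ang.samp(c,im[c],ang.PHI0+p[2])-ang.samp(c,ang.ref[c],ang.PHI0)).sum(-1),60)[ang.m].mean()
    return s
o=minimize(f,[77.2,2.7,-1.049],method='Nelder-Mead',options={'initial_simplex':[[77.2,2.7,-1.049],[77.6,2.7,-1.049],[77.2,3.1,-1.049],[77.2,2.7,-1.03]]});print(o.x,o.fun)
E
```

```text
[0.65758089 0.2246048 ] [0.47528049 0.32940287] [0.54010927 0.02072865] [0.35092948 0.11996683] bearings 29.89 27.68 0.21027618320510422 0.21362867109659445
centre [0.50597503 0.17367579]
win 30.48 31.32
neck 32.83 28.44
[0.772 0.027] head 28.87 chip 29.16 0.32693537587725197 0.3037812866541435
[0.77 0.03] head 28.55 chip 28.87 0.323731277450913 0.30058595363436996
[0.7735 0.0235] head 29.31 chip 29.56 0.32995884591869934 0.3067937019254012
[77.62889603  2.63581631 -1.03635745] 50.53716278076172
```

Enlarged top view: the head is at rest over the jig. The pads run from (135,217) to (31,398) and from (339,322) to (245,516). The board's front edge shows at (83,470) to (203,532). I'll cross-check in the scene camera.

```bash
python3 - <<'E'
import cv2
from rig import get_image
cv2.imwrite('pics/c4.png',cv2.resize(get_image('scene')['image'][155:345,195:355,::-1],None,fx=3.1,fy=3.1,interpolation=2))
E
python3 ang.py 1
```

```text
t [[15.95, -1.0499, 25.8892]] rate 
s [[16.0, -1.0496, 26.1429]] rate 
16.05 [0.48332862 0.57195168 0.23078432] [0.09 0.65 0.17]
```

View pics/c4.png

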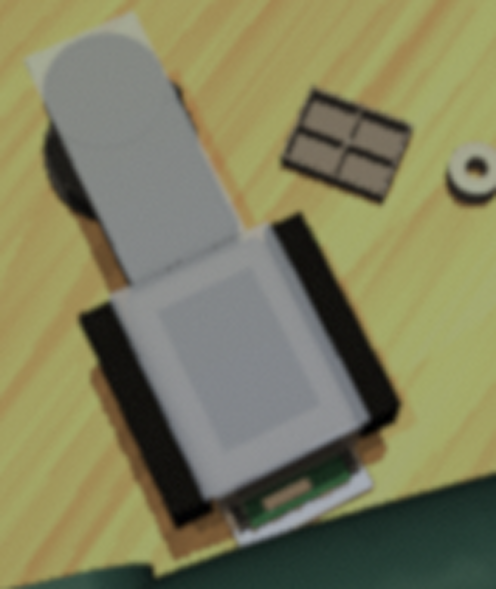

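```bash
python3 - <<'E'
from h import *
q=lambda u,v,z:P('s',195+u/3.1,155+v/3.1,z)
def b(p,q):d=q-p;return np.degrees(np.arctan2(d[1],-d[0])).round(2)
R0,R1=q(302,213,.173),q(399,402,.173);L0,L1=q(80,318,.173),q(178,525,.173)
print(R0,R1,L0,L1,b(R0,R1),b(L0,L1),'c',(R0+R1+L0+L1)/4)
w=[q(160,308,.18),q(225,452,.18),q(252,265,.18),q(323,408,.18)];print('win',b(w[0],w[1]),b(w[2],w[3]))
j=[q(238,545,.038),q(374,485,.038)];print('jig front',j,'expect',[.4157,.3012],[.3448,.1766])
g=[q(213,500,.184),q(366,430,.184)];print('glass front',np.mean(g,0), np.array(g))
E
python3 ang.py 1
```

```text
[0.53956645 0.02392093] [0.36040011 0.12798442] [0.65548905 0.2293327 ] [0.46555825 0.33627977] 30.15 29.38 c [0.50525346 0.17937946]
win 31.16 30.18
jig front [array([0.42367231, 0.30826219]), array([0.3446372 , 0.18347882])] expect [0.4157, 0.3012] [0.3448, 0.1766]
glass front [0.41068167 0.23522165] [[0.45071486 0.3010038 ]
 [0.37064849 0.16943951]]
t [[16.05, -1.0498, 25.9177]] rate 
s [[16.1, -1.0496, 26.0435]] rate 
16.15 [0.48309241 0.57215937 0.23073201] [ 0.26 -0.35  0.72]
```

```bash
python3 -m inch '[{"xyz":[0,0,0],"roll":0},{"xyz":[0,0,0],"roll":0},{"xyz":[0,0,0],"roll":0},{"xyz":[0,0,0],"roll":0},{"xyz":[0,0,0],"roll":0},{"xyz":[0,0,0],"roll":0},{"xyz":[0,0,0],"roll":0},{"xyz":[0,0,0],"roll":0},{"xyz":[0,0,0],"roll":0},{"xyz":[0,0,0],"roll":0},{"xyz":[0,0,0],"roll":0},{"xyz":[0,0,0],"roll":0},{"xyz":[0,0,0],"roll":0},{"xyz":[0,0,0],"roll":0},{"xyz":[0,0,0],"roll":0},{"xyz":[0,0,0],"roll":0},{"xyz":[0,0,0],"roll":0},{"xyz":[0,0,0],"roll":0},{"xyz":[0,0,0],"roll":0},{"xyz":[0,0,0],"roll":0}]'; python3 ang.py 1
python3 -m inch '[{"xyz":[0,0,0],"roll":0},{"xyz":[0,0,0],"roll":0},{"xyz":[0,0,0],"roll":0},{"xyz":[0,0,0],"roll":0},{"xyz":[0,0,0],"roll":0},{"xyz":[0,0,0],"roll":0},{"xyz":[0,0,0],"roll":0},{"xyz":[0,0,0],"roll":0},{"xyz":[0,0,0],"roll":0},{"xyz":[0,0,0],"roll":0},{"xyz":[0,0,0],"roll":0},{"xyz":[0,0,0],"roll":0},{"xyz":[0,0,0],"roll":0},{"xyz":[0,0,0],"roll":0},{"xyz":[0,0,0],"roll":0},{"xyz":[0,0,0],"roll":0},{"xyz":[0,0,0],"roll":0},{"xyz":[0,0,0],"roll":0},{"xyz":[0,0,0],"roll":0},{"xyz":[0,0,0],"roll":0}]'; python3 ang.py 1
```

```text
t: 18.15
eef_pos: [0.4828, 0.5725, 0.2307]
eef_rot: [0.0, 0.001, 1.0, 0.0]
force: [0.1, -0.9, -0.8]
gripper_width: 0.0001
gripper_force: 0.0
t [[18.15, -1.05, 25.8484]] rate 
s [[18.2, -1.0492, 25.9645]] rate 
18.25 [0.48279467 0.57250582 0.23063055] [-1.09  0.6  -0.06]
t: 20.25
eef_pos: [0.4828, 0.5725, 0.2306]
eef_rot: [0.0, 0.001, 1.0, -0.0]
force: [-0.3, -0.6, -0.9]
gripper_width: 0.0002
gripper_force: 0.0
t [[20.25, -1.05, 25.8515]] rate 
s [[20.3, -1.0492, 25.9639]] rate 
20.35 [0.48281576 0.57248486 0.2306445 ] [ 0.05 -0.37  0.73]
```

```bash
python3 -m inch '[{"xyz":[0,0,0],"roll":0},{"xyz":[0,0,0],"roll":0},{"xyz":[0,0,0],"roll":0},{"xyz":[0,0,0],"roll":0},{"xyz":[0,0,0],"roll":0},{"xyz":[0,0,0],"roll":0},{"xyz":[0,0,0],"roll":0},{"xyz":[0,0,0],"roll":0},{"xyz":[0,0,0],"roll":0},{"xyz":[0,0,0],"roll":0},{"xyz":[0,0,0],"roll":0},{"xyz":[0,0,0],"roll":0},{"xyz":[0,0,0],"roll":0},{"xyz":[0,0,0],"roll":0},{"xyz":[0,0,0],"roll":0},{"xyz":[0,0,0],"roll":0},{"xyz":[0,0,0],"roll":0},{"xyz":[0,0,0],"roll":0},{"xyz":[0,0,0],"roll":0},{"xyz":[0,0,0],"roll":0}]' >/dev/null
python3 -m inch '[{"xyz":[0,0,0],"roll":0},{"xyz":[0,0,0],"roll":0},{"xyz":[0,0,0],"roll":0},{"xyz":[0,0,0],"roll":0},{"xyz":[0,0,0],"roll":0},{"xyz":[0,0,0],"roll":0},{"xyz":[0,0,0],"roll":0},{"xyz":[0,0,0],"roll":0},{"xyz":[0,0,0],"roll":0},{"xyz":[0,0,0],"roll":0},{"xyz":[0,0,0],"roll":0},{"xyz":[0,0,0],"roll":0},{"xyz":[0,0,0],"roll":0},{"xyz":[0,0,0],"roll":0},{"xyz":[0,0,0],"roll":0}]' >/dev/null
python3 ang.py 1; python3 -c "
from rig import env
print(env.sign_off())"
```

```text
t [[23.85, -1.0499, 25.9053]] rate 
s [[23.9, -1.0492, 25.9679]] rate 
23.95 [0.48279373 0.57249202 0.23064533] [ 0.93 -0.51  0.42]
the job is handed in; nothing more can be done
None
```

I handed the job in at about 24 s: the head is stopped over the board, with the lens an estimated 3 mm or so from the chip centre, and the cameras showed it at rest and untouched for the last 7.5 s or more.

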